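# Level the wafer stage with the right support pillar

## Robot

A 7-joint arm with a two-finger parallel gripper is mounted at the origin on the work surface. World frame = base frame: x ahead of the robot, y to its left, z up, the work surface at z = 0. Lengths are in mm, angles in rad, forces in N, time in s.
With the tool pointing down it reaches from about 425 to 825 mm from the base axis. Payload 3.6 kg.
Tool frame: the origin (TCP) lies at the very end of the fingers, on their centre line; the grasp point (between the pads) lies hold_point_z behind it (hold_point_z is the distance from the TCP to the grasp point, in mm); z points along the fingers, y is the line along which they close (so a half turn about z gives the same grasp; the last joint's range is limited). The gripper opens to 93 mm and grips with 3 to 60 N. Pads are 15 mm wide; open, the fingers measure 128 mm over their backs; the gripper's body (75 mm by 188 mm) begins 65 mm behind the grasp point.
Start: joints at [1.296, 0.615, -0.013, 1.423, 0.008, 1.103, -0.04], TCP at [160.07, -629.952, 218.64] pointing down, gripper open.
Joint ranges: [-3.12, 3.12], [-0.3, 2.06], [-1.34, 1.32], [0.26, 2.42], [-1.36, 4.5], [0.01, 1.98], [-2.84, 2.84]. Speed limits (rad/s): [2.79, 2.79, 3.14, 3.14, 3.14, 3.14, 3.14].

## Interface

Orientations are given as a unit quaternion [x, y, z, w].
In Python, from station import get_state, get_image, hand_in, cut_out, place_of, hold_point_z gives the robot as it stands.
- The arm moves only by the shell command python3 -m pendant 'ROWS' [FORCE]. ROWS is JSON, a list of rows, each an object with "linear": the shift along the tool's x, y, z in m, a list of three; "delta_rot": the turn, a rotation vector about the tool's x, y, z in rad, a list of three; "hand": the opening, from 0 (shut) to 1 (fully open). A call has 1 to 12 rows; each row is the pose to reach, as a shift and turn from the pose commanded when the call began, along the tool's axes at that moment; what a row does not reach only later rows make up. A row lasts 1/10 s, in which the tool goes at most 50 mm and 8.59 degrees, less where a joint would pass 70% of its speed; a pose out of reach is approached as far as the arm can. A call with a gripper value outside its range is refused whole. The fingers move at their own pace and stop on an object; FORCE is the grip in N (left out, the last holds). Time passes only in rows, so rows that repeat a pose let the fingers close. It gives the time, the measured TCP pose, the force, the opening and the grip force at its end, in the units of the state.
- get_state(): the state, without advancing time (a new reading comes with each control period).
- get_image(name): name is "scene" or "top" or "wrist"; returns a dict with "image" (420x560x3 uint8, red, green, blue), "range_z" (420x560 float32, mm along the optical axis (not along the pixel's ray), 0 where there is no reading), "fov_y" (degrees; the focal length in pixels is half the picture's height over the tangent of half this angle, whatever the lens; pixels are square), "cx", "cy" (the principal point, pixels), "rvec" (rotation vector, rad) and "tvec" (3), from world to camera coordinates, as OpenCV has them. Camera axes: x right, y down, z forward; pixel columns grow to the right and rows downward; lengths in mm; the calibration is good to about 2 mm. A picture is of the moment at which its call begins.
- hand_in(): hands the job in; it is judged then, once.
Trained networks look in a picture, given as the dict that the camera call returned (one of the last four; its "shot" number tells which), for a name from the list of things; names that differ only in an ending like _2 or _b are one class to them, and where a whole thing is asked for, a point or a joint stands for the part that bears it (a point fixed in the world has none). Each returns a list of dicts, best first, with "conf" (0 to 1); they miss things now and then, are a little off and sometimes report something else, mostly with a low value. They report only what shows in the picture. A call takes as long as a camera call. They do not tell look-alikes from the thing itself.
- cut_out(picture, label): "region" (420x560 bool, what is visible of it) and "rect" ([left, top, right, bottom] in pixels, round what is visible of it).
- place_of(picture, label): "pixel" ([column, row] in pixels: a listed point, or the origin of a listed thing).
The state is a dict: "time": time; "joints": joint angles; "qd": joint speeds; "joint_torque": joint torques, N m; "ee_pos": TCP position; "tool_rot": TCP orientation; "force": force on the tool from outside, world axes, zero at the start; "ft_torque": the same for the moment, N m; "grip_width": finger opening in mm; "grasp_force": force on a finger pad.
Only numpy, scipy, OpenCV 4.12 (cv2) and the standard library are available. Lean on these libraries where they do the work, as an engineer would, in place of code of your own. Each camera call takes 0.05 s, during which the arm holds its last target. There are 200 camera calls.

## Task

The hinged deck of the wafer stage is folded up and its support pillar is missing. From the four look-alike pillars in the blue tray take the one whose height will hold the deck level, stand it upright in the middle of the yellow disc on the stage's base, and fold the deck down so that it rests on the pillar, level. Leave the other three pillars standing in the tray and do not disturb the bottle, the objective and the wafer box.

Things in the scene. Friction and masses are not known exactly. Their poses are not given: they have to be found in the camera images.
- stage: Fixed stage. Aluminium base plate 140 (x) x 220 (y) x 12 mm; at its +y end two white hinge posts (12 mm in x, 30 mm in y, 124 mm high) stand at x = -58 and +58 mm and carry the deck's hinge. Origin at the centre of the base plate's underside, z up.
- disc (a point): Centre of the flat yellow disc (60 mm across) painted on the base plate: at (0, -55, 12) mm in the stage's frame, on the plate's top surface. The pillar stands here.
- hinge (a point): Middle of the deck's hinge axis, at (0, 90, 111) mm in the stage's frame; the axis runs along the stage's x. Axes as the stage's.
- deck (a joint): Deck angle, rad: 0 = level, reaching from the hinge to the stage's -y; positive = folded up (1.2 to 1.45 at the start, nearly upright, upper face looking to the stage's +y); negative = sagging (to -0.35). The stiff, damped hinge holds the deck above about 1.0 rad; below that the deck (0.6 kg) sinks slowly by itself until something carries it.
- deck_edge (a point): Middle of the deck's free edge, 180 mm from the hinge axis, at half thickness. The deck is a black slab 100 mm wide (x), 180 long, 10 thick, hinged in its mid-plane, so when level its underside is 5 mm below the axis. A steel chuck 88 mm across and 3 mm high covers its upper face from 28 to 116 mm off the hinge; the rest is bare. Axes turn with the deck; as the stage's when level.
- tray: Fixed blue open tray, 200 x 200 mm, walls 5 mm thick and 25 mm high, floor 5 mm thick. Four pillars stand in it about 80 mm apart in two rows along the tray's axes, shuffled. Origin at the centre of its underside.
- pillar_a: One of four look-alike aluminium pillars, bare cylinder of diameter 32 mm on a black foot disc 38 mm wide and 6 mm thick, a thin dark band near its top; this one is 66 mm tall overall. Starts standing in the tray. Origin at the centre of its underside, z along its axis.
- pillar_b: One of four look-alike aluminium pillars, bare cylinder of diameter 32 mm on a black foot disc 38 mm wide and 6 mm thick, a thin dark band near its top; this one is 80 mm tall overall. Starts standing in the tray. Origin at the centre of its underside, z along its axis.
- pillar_c: One of four look-alike aluminium pillars, bare cylinder of diameter 32 mm on a black foot disc 38 mm wide and 6 mm thick, a thin dark band near its top; this one is 94 mm tall overall. Starts standing in the tray. Origin at the centre of its underside, z along its axis.
- pillar_d: One of four look-alike aluminium pillars, bare cylinder of diameter 32 mm on a black foot disc 38 mm wide and 6 mm thick, a thin dark band near its top; this one is 108 mm tall overall. Starts standing in the tray. Origin at the centre of its underside, z along its axis.
- cleaner: Bystander: white bottle with a blue cap, 60 mm across, 120 mm high, upright. Origin at the centre of its underside.
- objective: Bystander: black microscope objective, 46 mm across, 68 mm high, standing. Origin at the centre of its underside.
- shipper: Bystander: flat round wafer box, blue with a white lid, 116 mm across, 26 mm high. Origin at the centre of its underside.
Mind the look-alikes: they are no part of the job. Leave any orange look-alike of the pillar_c alone. What is shaped like the pillar_b but green is not meant.

How it is judged:
By the outcome, as a careful person would: the job done as asked, in the order asked, and still so for the second after the job is handed in, with the robot touching nothing.
It also fails if it takes over 58 s, if anything falls off the work surface, if the arm or the gripper's body presses on something with over 40 N, if the wrist force passes 120 N, or if a joint passes its speed limit or range.

## Working session

There is one attempt and no reset: what is moved stays moved. The work goes in short steps, Python scripts to look and compute and a shell command to move; the robot and the scene stay as the last step left them, time stands still between calls to the robot, and variables do not carry over. Pictures are saved under pics/ and viewed, at most 10 in all, crops included, and the job is handed in when it is done.

```bash
ls; mkdir -p pics; cat > h.py <<'E'
import numpy as np, cv2
from station import *
def cam(p):
    R=cv2.Rodrigues(np.array(p['rvec'],float))[0]; t=np.array(p['tvec'],float).ravel()
    f=210/np.tan(np.radians(p['fov_y'])/2); return R,t,f
def cloud(p):
    R,t,f=cam(p); z=p['range_z'].astype(float); v,u=np.mgrid[:420,:560]
    c=np.stack([(u-p['cx'])*z/f,(v-p['cy'])*z/f,z],-1)
    w=(c-t)@R; w[z<=0]=np.nan; return w
def proj(p,X):
    R,t,f=cam(p); c=R@np.array(X,float)+t; return c[0]*f/c[2]+p['cx'],c[1]*f/c[2]+p['cy']
def save(p,n): cv2.imwrite('pics/'+n,p['image'][...,::-1])
E
python3 - <<'E'
from h import *
print(get_state(),hold_point_z)
ims=[]
for n in ['scene','top']:
    p=get_image(n); save(p,n+'0.png'); W=cloud(p); R,t,f=cam(p); print(n,'campos',(-R.T@t).round(),f)
    for l in ['stage','tray','pillar_c','cleaner','objective','shipper','deck_edge']:
        for d in cut_out(p,l)[:6]:
            w=W[d['region']]; w=w[~np.isnan(w[:,0])]
            print(l,round(d['conf'],2),np.round(d['rect']),np.nanmedian(w,0).round() if len(w) else None, np.percentile(w[:,2],98).round() if len(w) else None)
    for l in ['disc','hinge','deck_edge','stage','tray']:
        print(l,[(np.round(d['pixel'],1).tolist(),round(d['conf'],2)) for d in place_of(p,l)[:3]])
E
```

```text
pics
{'time': 0.0, 'joints': array([ 1.29549007,  0.61592084, -0.01261572,  1.42486088,  0.00811097,
        1.10341587, -0.04040223]), 'qd': array([ 4.39051476e-04,  3.44205311e-04,  1.55154590e-03,  1.83522089e-04,
       -8.36706266e-05, -9.89434677e-04,  1.38770666e-04]), 'joint_torque': array([ 2.33426890e-04, -4.58935905e+01,  2.08479934e-01, -1.65745711e+01,
       -6.12706295e-02,  2.04364734e-02,  2.41978942e-04]), 'ee_pos': array([ 159.87319429, -629.22388612,  217.49273908]), 'tool_rot': array([ 9.92266849e-01,  1.24116352e-01, -1.81723766e-04, -1.26428078e-03]), 'force': array([-0.11263967, -0.1885627 , -0.40658506]), 'ft_torque': array([ 0.0399749 , -0.00987009, -0.03850855]), 'grasp_force': 0.0, 'grip_width': 93.06232825606622} 18.8
scene campos [1178. -316.  999.] 543.4976851222432
stage 0.72 [297. 110. 416. 263.] [576. 199.  14.] 281.0
stage 0.29 [361. 112. 404. 178.] [567. 216. 218.] 283.0
stage 0.22 [198. 236. 216. 272.] [ 566. -176.   64.] 88.0
tray 0.83 [129. 202. 248. 314.] [ 533. -212.    7.] 27.0
pillar_c 0.96 [183. 207. 203. 246.] [ 485. -179.   68.] 102.0
pil
[... 1210 characters left out ...]
illar_c 0.63 [327. 292. 351. 316.] [ 354. -124.   92.] 96.0
pillar_c 0.6 [300. 185. 314. 203.] [583. -51.  78.] 82.0
pillar_c 0.55 [350. 197. 372. 221.] [ 552. -169.   83.] 87.0
cleaner 0.67 [266.  96. 295. 134.] [753.   5.  82.] 121.0
cleaner 0.46 [191.  99. 239. 146.] [755. 158.  25.] 28.0
objective 0.67 [374. 107. 395. 133.] [ 748. -222.   67.] 70.0
shipper 0.95 [190. 101. 238. 147.] [754. 158.  25.] 28.0
deck_edge 0.93 [150. 157. 164. 231.] [558. 203. 279.] 283.0
disc [([231.4, 197.5], 0.81), ([209.0, 201.4], 0.58)]
hinge [([150.8, 207.7], 0.86)]
deck_edge [([155.0, 189.0], 0.86)]
stage [([204.1, 201.7], 0.87), ([212.8, 128.3], 0.53), ([151.8, 208.4], 0.48)]
tray [([370.6, 224.2], 0.63)]
```

View pics/scene0.png

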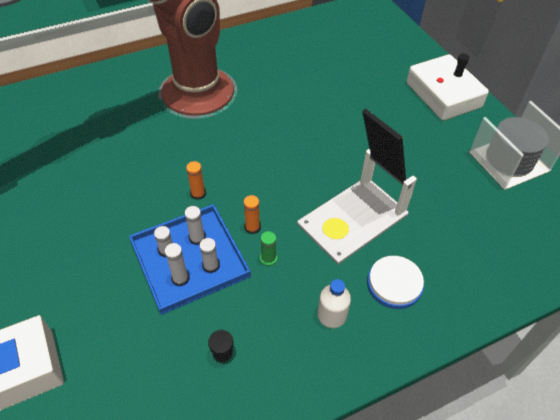

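View pics/top0.png

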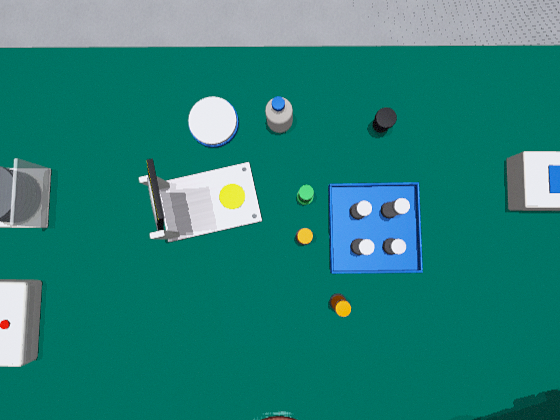

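```bash
cat > m.py <<'E'
from h import *
from scipy.optimize import least_squares
def circ(P,r):  # centre of visible top-face by enclosing circle
    (c,rr)=cv2.minEnclosingCircle(P.astype(np.float32)); return np.round(c,1),round(rr,1)
p=get_image('top');W=cloud(p);q=get_image('scene');V=cloud(q)
for l,im,C in (('top',p,W),('scene',q,V)):
  for d in cut_out(im,'pillar_c')[:9]:
    w=C[d['region']]; w=w[~np.isnan(w[:,0])]; zt=np.percentile(w[:,2],95 if l=='top' else 97); 
    tp=w[abs(w[:,2]-zt)<5]; print(l,np.round(d['conf'],2),'top z',zt.round(1),len(tp),'mean',tp.mean(0).round(1),'mec',circ(tp[:,:2],16), 'rgb',im['image'][d['region']].mean(0).round())
  hsv=cv2.cvtColor(im['image'],cv2.COLOR_RGB2HSV)
  y=(abs(hsv[...,0].astype(int)-29)<5)&(hsv[...,1]>150)&(hsv[...,2]>120)&(abs(C[...,2]-12)<10)
  pts=C[y]; print(l,'disc',pts.mean(0).round(1),circ(pts[:,:2],30),y.sum())
  dk=cut_out(im,'deck_edge')[0]['region']; w=C[dk]; w=w[~np.isnan(w[:,0])]
  w=w[w[:,2]>130]; print(l,'deck mean',w.mean(0).round(1),'max z',np.percentile(w[:,2],99).round(1)); u,s,vt=np.linalg.svd(w-w.mean(0),full_matrices=False); print('normal',vt[2].round(3),'axes',vt[:2].round(3).tolist())
  pl=cut_out(im,'stage')[0]['region']; w=C[pl]; w=w[abs(w[:,2]-12)<6]; r=cv2.minAreaRect(w[:,:2].astype(np.float32)); print(l,'plate',np.round(r[0],1),np.round(r[1],1),r[2])
  tr=cut_out(im,'tray')[0]['region']; w=C[tr]; w=w[w[:,2]<35]; r=cv2.minAreaRect(w[:,:2].astype(np.float32)); print(l,'tray',np.round(r[0],1),np.round(r[1],1),r[2])
x0,y0=324,180; cv2.imwrite('pics/crop.png',cv2.resize(np.hstack([p['image'][180:280,324:424],q['image'][200:300,150:250]]),None,fx=4,fy=4,interpolation=cv2.INTER_CUBIC)[...,::-1])
E
python3 m.py
```

```text
top 0.97 top z 114.1 187 mean [ 556.  -241.9  112.3] mec (array([ 556. , -242.3]), 15.8) rgb [150. 152. 160.]
top 0.79 top z 95.4 179 mean [494.2 -50.   93.3] mec (array([494.4, -50. ]), 15.6) rgb [205. 170.  61.]
top 0.78 top z 72.0 176 mean [ 474.8 -245.9   70.3] mec (array([ 474.7, -246. ]), 16.0) rgb [160. 163. 173.]
top 0.77 top z 99.9 184 mean [ 473.5 -173.8   98.1] mec (array([ 473.4, -174. ]), 15.5) rgb [169. 172. 180.]
top 0.67 top z 95.0 198 mean [ 349.3 -127.6   93.3] mec (array([ 349. , -127.7]), 15.8) rgb [167. 127.  29.]
top 0.64 top z 86.3 178 mean [ 553.5 -172.7   84.5] mec (array([ 553.6, -172.8]), 15.9) rgb [160. 167. 181.]
top 0.55 top z 80.9 166 mean [586.2 -52.6  79. ] mec (array([586.3, -52.4]), 15.5) rgb [ 75. 185. 112.]
top disc [583.4 113.9  11.5] (array([583.1, 114.4]), 29.0) 483
top deck mean [556.  206.6 257.3] max z 282.9
normal [-0.228  0.893  0.387] axes [[-0.304, 0.312, -0.9], [-0.925, -0.323, 0.2]]
top plate [572.4 167.3] [140.4 219.4] 13.192940711975098
top tray [ 516.5 -213.1] [208.5 211.4] 0.80231112241745
scene 0.98 top z 82.6 157 mean [588.7 -54.
[... 338 characters left out ...]
(array([ 352. , -130.9]), 16.0) rgb [161.  97.  42.]
scene 0.78 top z 116.1 170 mean [ 558.2 -243.9  114.2] mec (array([ 557.8, -243.7]), 16.6) rgb [139. 139. 143.]
scene 0.7 top z 102.5 137 mean [ 476.4 -175.5  100.1] mec (array([ 475.8, -175. ]), 16.4) rgb [145. 144. 144.]
scene 0.66 top z 87.8 158 mean [ 555.6 -174.8   85.9] mec (array([ 555.3, -173.8]), 16.6) rgb [145. 144. 146.]
scene disc [586.4 112.4  13.2] (array([585.6, 112.7]), 28.4) 379
scene deck mean [567.4 215.6 219.3] max z 284.1
normal [ 0.235 -0.921 -0.311] axes [[0.053, -0.308, 0.95], [-0.97, -0.24, -0.024]]
scene plate [573.3 165.3] [142.1 221.6] 13.308432579040527
scene tray [ 505.7 -207.4] [226.7 207.5] 1.249249815940857
```

View pics/crop.png

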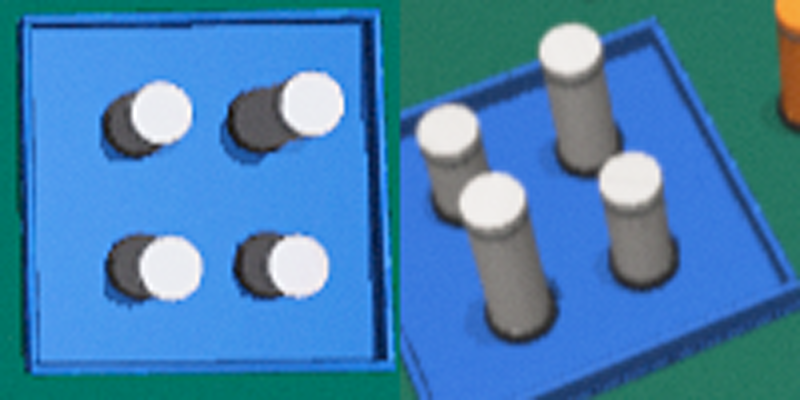

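Candidates (scene pixels): silver pillars at (193,225), (163,242), (176,263) and (209,255); orange look-alikes at (196,180) and (252,214); green at (268,247). The height needed is 106−12 = 94 mm. On the 5 mm tray floor its top is at z≈99, which fits the silver one at (193,225), measured at 98–100. The close crop confirms it as bare aluminium, at the lower left in the top view. It stands at about (474.6, −174.5).

```bash
cat > go.py <<'E'
import sys,numpy as np
from station import get_state
from scipy.spatial.transform import Rotation as R
x,y,z,a=map(float,sys.argv[1:5]); tilt=float(sys.argv[5]) if len(sys.argv)>5 else 0
s=get_state(); R0=R.from_quat(s['tool_rot']); a=np.radians(a)
Y=np.array([np.cos(a),np.sin(a),0]); Z=np.array([0,0,-1.]); T=R.from_matrix(np.c_[np.cross(Y,Z),Y,Z])
d=R0.inv().apply(np.array([x,y,z])-s['ee_pos'])/1000
print('linear',d.round(4).tolist(),'rot',(R0.inv()*T).as_rotvec().round(4).tolist(),'now',s['ee_pos'].round(1),'t',s['time'],'w',s['grip_width'],'F',s['force'].round(1),'q',s['joints'].round(2))
E
python3 go.py 474.6 -174.5 190 13.3
```

```text
linear [0.417, -0.3639, 0.0287] rot [0.0, -0.0001, -1.554] now [ 160.1 -630.   218.6] t 1.8 w 93.1815725419562 F [ 0.1 -0.1  0.7] q [ 1.3   0.61 -0.01  1.42  0.01  1.1  -0.04]
```

```bash
python3 -m pendant '[{"linear":[0.417,-0.364,0.029],"delta_rot":[0,0,-1.554],"hand":0.68},{"linear":[0.417,-0.364,0.029],"delta_rot":[0,0,-1.554],"hand":0.68},{"linear":[0.417,-0.364,0.029],"delta_rot":[0,0,-1.554],"hand":0.68},{"linear":[0.417,-0.364,0.029],"delta_rot":[0,0,-1.554],"hand":0.68},{"linear":[0.417,-0.364,0.029],"delta_rot":[0,0,-1.554],"hand":0.68},{"linear":[0.417,-0.364,0.029],"delta_rot":[0,0,-1.554],"hand":0.68},{"linear":[0.417,-0.364,0.029],"delta_rot":[0,0,-1.554],"hand":0.68},{"linear":[0.417,-0.364,0.029],"delta_rot":[0,0,-1.554],"hand":0.68},{"linear":[0.417,-0.364,0.029],"delta_rot":[0,0,-1.554],"hand":0.68},{"linear":[0.417,-0.364,0.029],"delta_rot":[0,0,-1.554],"hand":0.68},{"linear":[0.417,-0.364,0.029],"delta_rot":[0,0,-1.554],"hand":0.68},{"linear":[0.417,-0.364,0.029],"delta_rot":[0,0,-1.554],"hand":0.68}]'; python3 go.py 474.6 -174.5 190 13.3
```

```text
time: 3.0
ee_pos: [478.7, -166.7, 190.3]
tool_rot: [0.615, 0.788, 0.003, 0.0]
force: [-0.2, 0.3, -0.2]
grip_width: 63.9
grasp_force: 0.0
linear [-0.0066, -0.0058, 0.0003] rot [0.0055, -0.0035, 0.0127] now [ 478.7 -166.7  190.3] t 3.0 w 63.89043628879626 F [-0.2  0.3 -0.2] q [ 0.63  0.46 -0.49  1.86  0.27  0.88  0.26]
```

```bash
python3 -m pendant '[{"linear":[0,0,0],"delta_rot":[0,0,0],"hand":0.68},{"linear":[0,0,0],"delta_rot":[0,0,0],"hand":0.68}]'; python3 - <<'E'
from h import *
p=get_image('wrist'); save(p,'w1.png'); W=cloud(p)
for d in cut_out(p,'pillar_c')[:4]:
    w=W[d['region']]; w=w[~np.isnan(w[:,0])]; zt=np.percentile(w[:,2],95); tp=w[abs(w[:,2]-zt)<5]
    print(d['conf'],d['rect'],zt,tp.mean(0).round(1),cv2.minEnclosingCircle(tp[:,:2].astype(np.float32)))
E
python3 go.py 474.6 -174.5 56 13.3
```

```text
time: 3.2
ee_pos: [473.7, -176.1, 189.5]
tool_rot: [0.622, 0.783, -0.001, -0.0]
force: [0.2, 0.2, 0.2]
grip_width: 63.5
grasp_force: 0.0
0.91 [261.5, 167.2, 297.5, 223.4] 99.80389862130608 [ 474.5 -173.5   98.8] ((474.3869934082031, -174.17727661132812), 15.736089706420898)
0.82 [308.2, 36.5, 363.7, 93.8] 94.98162008428173 [495.3 -50.5  93.9] ((495.46319580078125, -50.338294982910156), 15.79089641571045)
0.75 [335.1, 183.2, 384.2, 239.9] 85.71589129417461 [ 553.8 -172.1   84.7] ((554.2181396484375, -172.53781127929688), 15.839259147644043)
0.74 [318.9, 243.8, 345.3, 295.7] 99.11750846805937 [ 543.1 -236.6   98.7] ((543.2152099609375, -237.7071075439453), 4.820662975311279)
linear [0.002, 0.0017, 0.1336] rot [-0.0012, 0.0009, -0.0042] now [ 473.5 -176.7  189.6] t 3.3 w 63.443387355602844 F [-0.3 -0.6  0.4] q [ 0.64  0.46 -0.48  1.86  0.27  0.88  0.26]
```

View pics/w1.png

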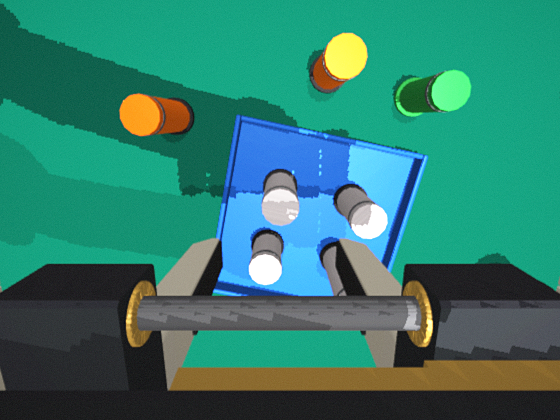

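The wrist picture shows the wanted silver pillar at (280,205), centred between the fingertips. Its neighbours are at (368,215), (266,265) and (335,270), clear of the fingers. Descending.

```bash
python3 -m pendant '[{"linear":[0.002,0.001,0.05],"delta_rot":[0,0,0],"hand":0.68},{"linear":[0.002,0.001,0.09],"delta_rot":[0,0,0],"hand":0.68},{"linear":[0.002,0.001,0.12],"delta_rot":[0,0,0],"hand":0.68},{"linear":[0.002,0.001,0.133],"delta_rot":[0,0,0],"hand":0.68},{"linear":[0.002,0.001,0.133],"delta_rot":[0,0,0],"hand":0.68},{"linear":[0.002,0.001,0.133],"delta_rot":[0,0,0],"hand":0.68},{"linear":[0.002,0.001,0.133],"delta_rot":[0,0,0],"hand":0.4},{"linear":[0.002,0.001,0.133],"delta_rot":[0,0,0],"hand":0.2},{"linear":[0.002,0.001,0.133],"delta_rot":[0,0,0],"hand":0.2},{"linear":[0.002,0.001,0.133],"delta_rot":[0,0,0],"hand":0.2},{"linear":[0.002,0.001,0.133],"delta_rot":[0,0,0],"hand":0.2}]' 25;  python3 go.py 474.6 -174.5 156 13.3
```

```text
time: 4.4
ee_pos: [474.9, -172.4, 57.0]
tool_rot: [0.621, 0.784, -0.0, 0.0]
force: [-1.0, 0.8, 2.9]
grip_width: 31.8
grasp_force: 25.0
linear [-0.002, -0.0008, -0.099] rot [-0.0003, 0.0003, -0.0001] now [ 474.9 -172.4   57. ] t 4.4 w 31.78406506686219 F [-1.   0.8  2.9] q [ 0.55  0.65 -0.37  2.    0.42  0.56  0.12]
```

```bash
python3 -m pendant '[{"linear":[0,0,-0.02],"delta_rot":[0,0,0],"hand":0.2},{"linear":[0,0,-0.06],"delta_rot":[0,0,0],"hand":0.2},{"linear":[0,0,-0.1],"delta_rot":[0,0,0],"hand":0.2},{"linear":[0,0,-0.12],"delta_rot":[0,0,0],"hand":0.2},{"linear":[0,0,-0.12],"delta_rot":[0,0,0],"hand":0.2},{"linear":[0,0,-0.12],"delta_rot":[0,0,0],"hand":0.2}]';  python3 go.py 584.8 113.2 176 13.3
```

```text
time: 5.0
ee_pos: [474.2, -172.3, 175.8]
tool_rot: [0.621, 0.784, -0.0, -0.001]
force: [-0.1, 0.2, -2.5]
grip_width: 31.6
grasp_force: 25.0
linear [0.2524, 0.1733, -0.0003] rot [-0.0015, -0.0005, -0.0002] now [ 474.2 -172.3  175.8] t 5.0 w 31.57561157356447 F [-0.1  0.2 -2.5] q [ 0.64  0.48 -0.48  1.88  0.29  0.85  0.24]
```

```bash
python3 -m pendant '[{"linear":[0.013,0.009,0],"delta_rot":[0,0,0],"hand":0.2},{"linear":[0.04,0.0275,0],"delta_rot":[0,0,0],"hand":0.2},{"linear":[0.073,0.05,0],"delta_rot":[0,0,0],"hand":0.2},{"linear":[0.11,0.0755,0],"delta_rot":[0,0,0],"hand":0.2},{"linear":[0.147,0.101,0],"delta_rot":[0,0,0],"hand":0.2},{"linear":[0.184,0.126,0],"delta_rot":[0,0,0],"hand":0.2},{"linear":[0.216,0.148,0],"delta_rot":[0,0,0],"hand":0.2},{"linear":[0.24,0.165,0],"delta_rot":[0,0,0],"hand":0.2},{"linear":[0.252,0.173,0],"delta_rot":[0,0,0],"hand":0.2},{"linear":[0.252,0.173,0],"delta_rot":[0,0,0],"hand":0.2},{"linear":[0.252,0.173,0],"delta_rot":[0,0,0],"hand":0.2},{"linear":[0.252,0.173,0],"delta_rot":[0,0,0],"hand":0.2}]'; python3 - <<'E'
from h import *
q=get_image('scene'); save(q,'s2.png'); V=cloud(q)
s=get_state()
# pillar side points below fingers
m=(V[...,2]>126)&(V[...,2]<150)&(np.hypot(V[...,0]-s['ee_pos'][0],V[...,1]-s['ee_pos'][1])<24)
P=V[m]; 
from scipy.optimize import least_squares
r=least_squares(lambda c:np.hypot(P[:,0]-c[0]-c[2]*(P[:,2]-138),P[:,1]-c[1]-c[3]*(P[:,2]-138))-16,[*s['ee_pos'][:2],0,0],loss='soft_l1')
print(len(P),r.x.round(3),np.abs(r.fun).mean(), s['ee_pos'])
p=get_image('wrist'); save(p,'w2.png')
E
python3 go.py 584.8 113.2 70 13.3
```

```text
time: 6.2
ee_pos: [585.0, 109.7, 176.0]
tool_rot: [0.622, 0.783, -0.002, 0.0]
force: [0.1, 0.5, -1.4]
grip_width: 31.7
grasp_force: 25.0
154 [ 5.85167e+02  1.05921e+02 -1.34000e-01  3.40000e-02] 1.223997598270082 [585.19654178 109.88353406 176.29165703]
linear [0.0031, 0.0003, 0.1065] rot [-0.0009, 0.0013, -0.0032] now [585.3 110.3 176.5] t 6.3 w 31.920243447353606 F [ 0.2  0.4 -2.3] q [ 0.06  0.61 -0.46  1.63  0.31  0.97 -0.28]
```

View pics/s2.png

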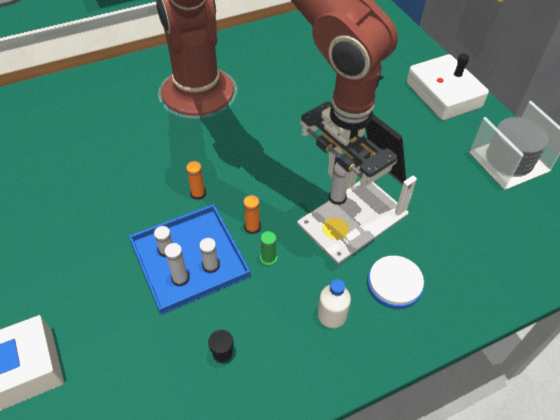

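```bash
python3 -m pendant '[{"linear":[0.004,0,0.03],"delta_rot":[0,0,0],"hand":0.2},{"linear":[0.004,0,0.065],"delta_rot":[0,0,0],"hand":0.2},{"linear":[0.004,0,0.09],"delta_rot":[0,0,0],"hand":0.2},{"linear":[0.004,0,0.1],"delta_rot":[0,0,0],"hand":0.2},{"linear":[0.004,0,0.104],"delta_rot":[0,0,0],"hand":0.2},{"linear":[0.004,0,0.104],"delta_rot":[0,0,0],"hand":0.2},{"linear":[0.004,0,0.104],"delta_rot":[0,0,0],"hand":0.2},{"linear":[0.004,0,0.104],"delta_rot":[0,0,0],"hand":0.2}]'; python3 - <<'E'
from h import *
from scipy.optimize import least_squares
q=get_image('scene'); V=cloud(q); s=get_state()
for lo,hi,rad in ((29,50,16),):
    m=(V[...,2]>lo)&(V[...,2]<hi)&(np.hypot(V[...,0]-585,V[...,1]-113)<24)
    P=V[m]; v,u=np.where(m); print(u.min(),u.max(),v.min(),v.max())
    r=least_squares(lambda c:np.hypot(P[:,0]-c[0],P[:,1]-c[1])-rad,s['ee_pos'][:2],loss='soft_l1')
    print(len(P),r.x.round(1),np.abs(r.fun).mean())
cv2.imwrite('pics/s3.png',cv2.resize(q['image'][130:270,270:430],None,fx=4,fy=4,interpolation=cv2.INTER_CUBIC)[...,::-1])
E
python3 go.py 584.9 114.8 64 13.3
```

```text
time: 7.1
ee_pos: [585.6, 116.9, 74.1]
tool_rot: [0.621, 0.784, 0.001, 0.001]
force: [-0.5, 0.3, -2.0]
grip_width: 31.6
grasp_force: 25.0
328 344 218 230
101 [585.4 113.4] 1.2911011184734367
linear [-0.0019, -0.001, 0.0099] rot [0.0024, -0.0, -0.0002] now [585.4 116.8  73.9] t 7.15 w 31.84264522992793 F [ 0.9  0.1 -2. ] q [ 0.01  0.73 -0.4   1.73  0.39  0.76 -0.35]
```

View pics/s3.png

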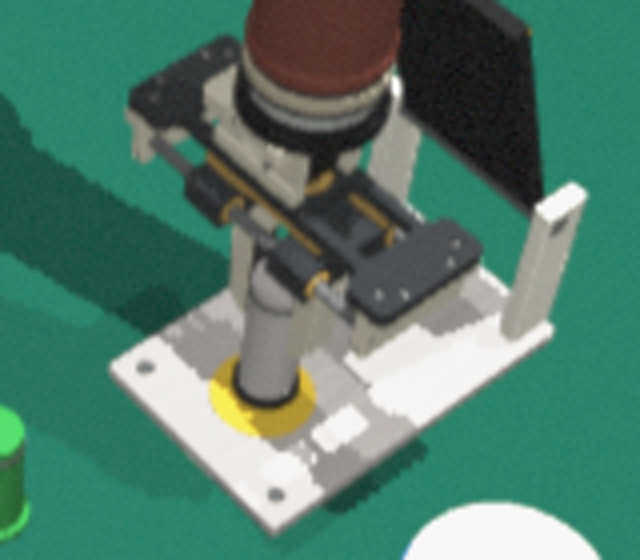

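```bash
python3 -m pendant '[{"linear":[-0.001,0,0.003],"delta_rot":[0,0,0],"hand":0.2},{"linear":[-0.001,0,0.006],"delta_rot":[0,0,0],"hand":0.2},{"linear":[-0.001,0,0.008],"delta_rot":[0,0,0],"hand":0.2},{"linear":[-0.001,0,0.009],"delta_rot":[0,0,0],"hand":0.2},{"linear":[-0.001,0,0.009],"delta_rot":[0,0,0],"hand":0.2},{"linear":[-0.001,0,0.009],"delta_rot":[0,0,0],"hand":0.2}]'; python3 go.py 584.9 114.8 64 13.3
```

```text
time: 7.75
ee_pos: [584.7, 115.5, 64.1]
tool_rot: [0.621, 0.784, -0.0, 0.0]
force: [-1.1, -1.5, 2.9]
grip_width: 31.7
grasp_force: 25.0
linear [-0.0008, 0.0001, 0.0001] rot [-0.0003, 0.0004, -0.0001] now [584.7 115.5  64.1] t 7.75 w 31.66450975433397 F [-1.1 -1.5  2.9] q [ 0.01  0.75 -0.4   1.74  0.4   0.74 -0.36]
```

```bash
python3 -m pendant '[{"linear":[0,0,0],"delta_rot":[0,0,0],"hand":0.4},{"linear":[0,0,0],"delta_rot":[0,0,0],"hand":0.5},{"linear":[0,0,0],"delta_rot":[0,0,0],"hand":0.68},{"linear":[0,0,0],"delta_rot":[0,0,0],"hand":0.68},{"linear":[0,0,0],"delta_rot":[0,0,0],"hand":0.68},{"linear":[0,0,-0.02],"delta_rot":[0,0,0],"hand":0.68},{"linear":[0,0,-0.06],"delta_rot":[0,0,0],"hand":0.68},{"linear":[0,0,-0.1],"delta_rot":[0,0,0],"hand":0.68},{"linear":[0,0,-0.14],"delta_rot":[0,0,0],"hand":0.68},{"linear":[0,0,-0.16],"delta_rot":[0,0,0],"hand":0.68},{"linear":[0,0,-0.16],"delta_rot":[0,0,0],"hand":0.68},{"linear":[0,0,-0.16],"delta_rot":[0,0,0],"hand":0.68}]'; python3 - <<'E'
from h import *
from scipy.optimize import least_squares
q=get_image('scene'); V=cloud(q); s=get_state()
m=(V[...,2]>15)&(V[...,2]<120)&(np.hypot(V[...,0]-585,V[...,1]-113)<30); P=V[m]; print('top z',np.percentile(P[:,2],98))
S=P[(P[:,2]>25)&(P[:,2]<90)]
r=least_squares(lambda c:np.hypot(S[:,0]-c[0]-c[2]*(S[:,2]-12),S[:,1]-c[1]-c[3]*(S[:,2]-12))-16,[585,113,0,0],loss='soft_l1')
print(len(S),r.x.round(3),np.abs(r.fun).mean())
T=P[P[:,2]>np.percentile(P[:,2],97)-5]; print('top c',cv2.minEnclosingCircle(T[:,:2].astype(np.float32)))
hsv=cv2.cvtColor(q['image'],cv2.COLOR_RGB2HSV)
cv2.imwrite('pics/s4.png',cv2.resize(q['image'][80:270,270:460],None,fx=3,fy=3,interpolation=cv2.INTER_CUBIC)[...,::-1])
E
python3 go.py 584.9 114.8 64 13.3
```

```text
time: 8.95
ee_pos: [584.5, 115.4, 223.3]
tool_rot: [0.621, 0.784, -0.0, -0.0]
force: [0.5, 0.0, -1.5]
grip_width: 63.1
grasp_force: 0.0
top z 109.07831490386839
271 [ 5.84100e+02  1.12492e+02 -6.00000e-03 -1.00000e-03] 0.8485902223819598
top c ((584.6317749023438, 111.800048828125), 16.204689025878906)
linear [-0.0005, 0.0012, 0.1583] rot [-0.0025, 0.0003, -0.0001] now [584.  115.2 222.3] t 9.0 w 63.52148427875411 F [-0.7  0.1  0.2] q [ 0.06  0.56 -0.48  1.57  0.29  1.08 -0.26]
```

View pics/s4.png

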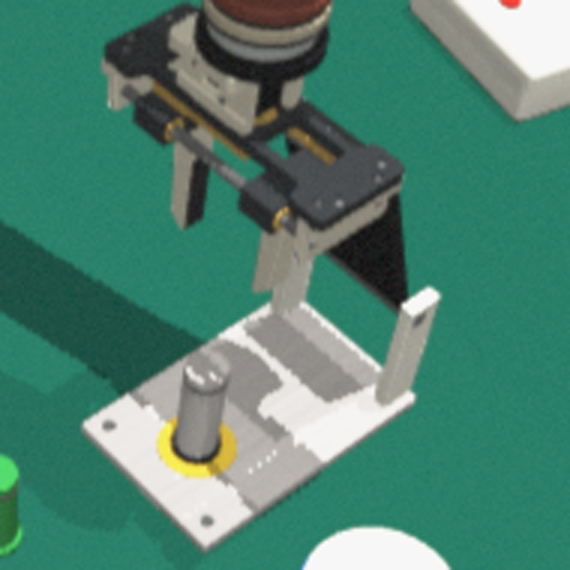

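The pillar stands upright on the disc (centre ≈ (584.4,112.5), crop pixel (200,410)), within about 1 mm of the middle, and the yellow ring is even around it. Next I go up and over, behind the folded deck, with the fingers closed.

```bash
python3 -m pendant '[{"linear":[0,0,-0.04],"delta_rot":[0,0,0],"hand":0},{"linear":[0,0,-0.08],"delta_rot":[0,0,0],"hand":0},{"linear":[0,0,-0.1],"delta_rot":[0,0,0],"hand":0},{"linear":[0,0,-0.105],"delta_rot":[0,0,0],"hand":0},{"linear":[0,0,-0.105],"delta_rot":[0,0,0],"hand":0},{"linear":[0.03,0,-0.105],"delta_rot":[0,0,0],"hand":0},{"linear":[0.065,0,-0.105],"delta_rot":[0,0,0],"hand":0},{"linear":[0.1,0,-0.105],"delta_rot":[0,0,0],"hand":0},{"linear":[0.13,0,-0.105],"delta_rot":[0,0,0],"hand":0},{"linear":[0.14,0,-0.105],"delta_rot":[0,0,0],"hand":0},{"linear":[0.14,0,-0.105],"delta_rot":[0,0,0],"hand":0},{"linear":[0.14,0,-0.105],"delta_rot":[0,0,0],"hand":0}]'; python3 go.py 554 244.6 262 13.3
```

```text
time: 10.2
ee_pos: [553.3, 249.6, 327.4]
tool_rot: [0.621, 0.783, -0.002, 0.0]
force: [-0.5, 0.6, 0.8]
grip_width: 0.4
grasp_force: 0.0
linear [-0.0048, -0.0003, 0.0654] rot [-0.0019, 0.0025, -0.0025] now [553.3 249.6 327.4] t 10.2 w 0.40794617077673395 F [-0.5  0.6  0.8] q [-0.16  0.51 -0.51  1.36  0.25  1.34 -0.45]
```

```bash
python3 -m pendant '[{"linear":[-0.004,0,0.03],"delta_rot":[0,0,0],"hand":0},{"linear":[-0.004,0,0.055],"delta_rot":[0,0,0],"hand":0},{"linear":[-0.004,0,0.065],"delta_rot":[0,0,0],"hand":0},{"linear":[-0.004,0,0.065],"delta_rot":[0,0,0],"hand":0},{"linear":[-0.012,0,0.065],"delta_rot":[0,0,0],"hand":0},{"linear":[-0.02,0,0.065],"delta_rot":[0,0,0],"hand":0},{"linear":[-0.026,0,0.065],"delta_rot":[0,0,0],"hand":0},{"linear":[-0.032,0,0.065],"delta_rot":[0,0,0],"hand":0},{"linear":[-0.036,0,0.066],"delta_rot":[0,0,0],"hand":0},{"linear":[-0.04,0,0.067],"delta_rot":[0,0,0],"hand":0},{"linear":[-0.044,0,0.068],"delta_rot":[0,0,0],"hand":0},{"linear":[-0.044,0,0.068],"delta_rot":[0,0,0],"hand":0}]'; python3 go.py 569.8 180 230 13.3;  python3 - <<'E'
from h import *
q=get_image('scene'); V=cloud(q); d=cut_out(q,'deck_edge')[0]; w=V[d['region']]; w=w[~np.isnan(w[:,0])]
w=w[w[:,2]>130]; c=np.median(w,0); u,s,vt=np.linalg.svd(w-c,full_matrices=False); print(vt[2], 'angle',np.arccos(abs(vt[2][2])), d['rect'])
cv2.imwrite('pics/s5.png',cv2.resize(q['image'][60:270,270:480],None,fx=2.8,fy=2.8,interpolation=cv2.INTER_CUBIC)[...,::-1])
E
```

```text
time: 11.4
ee_pos: [563.0, 208.3, 260.4]
tool_rot: [0.621, 0.784, -0.0, 0.0]
force: [0.3, -0.4, -0.6]
grip_width: 0.8
grasp_force: 0.1
linear [-0.0291, 0.0001, 0.0305] rot [-0.0001, 0.0005, -0.0008] now [563.  208.3 260.4] t 11.4 w 0.7662066080562622 F [ 0.3 -0.4 -0.6] q [-0.09  0.54 -0.5   1.5   0.27  1.17 -0.41]
[ 0.22839181 -0.89873808 -0.37430876] angle 1.1871450978207365 [358.3, 115.9, 405.5, 178.2]
```

View pics/s5.png

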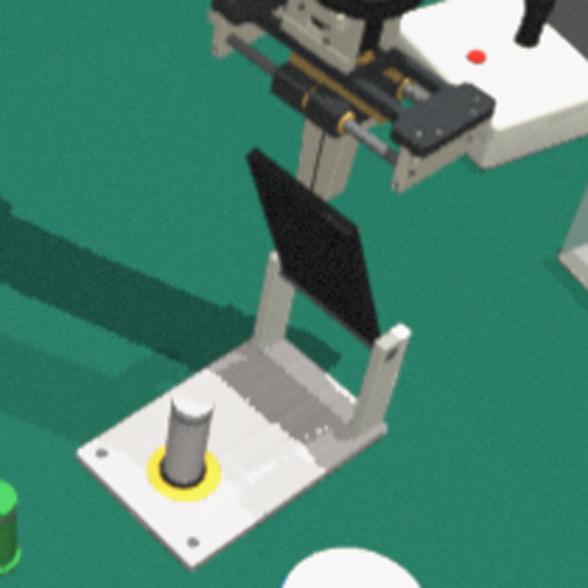

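The fingers are closed just behind the black deck (crop pixel (320,180)), the deck is still up and the pillar is undisturbed. Now I push it over along its arc.

```bash
python3 -m pendant '[{"linear":[-0.004,0,0.001],"delta_rot":[0,0,0],"hand":0},{"linear":[-0.008,0,0.003],"delta_rot":[0,0,0],"hand":0},{"linear":[-0.012,0,0.006],"delta_rot":[0,0,0],"hand":0},{"linear":[-0.016,0,0.009],"delta_rot":[0,0,0],"hand":0},{"linear":[-0.02,0,0.012],"delta_rot":[0,0,0],"hand":0},{"linear":[-0.024,0,0.015],"delta_rot":[0,0,0],"hand":0},{"linear":[-0.028,0,0.018],"delta_rot":[0,0,0],"hand":0},{"linear":[-0.032,0,0.021],"delta_rot":[0,0,0],"hand":0},{"linear":[-0.036,0,0.025],"delta_rot":[0,0,0],"hand":0},{"linear":[-0.04,0,0.028],"delta_rot":[0,0,0],"hand":0},{"linear":[-0.044,0,0.032],"delta_rot":[0,0,0],"hand":0},{"linear":[-0.044,0,0.032],"delta_rot":[0,0,0],"hand":0}]'; cat > a.py <<'E'
from h import *
q=get_image('scene'); V=cloud(q); d=cut_out(q,'deck_edge')[0]; w=V[d['region']]; w=w[~np.isnan(w[:,0])]
c=np.median(w,0); w=w[np.linalg.norm(w-c,axis=1)<110]; u,s,vt=np.linalg.svd(w-c,full_matrices=False); print(vt[2].round(3), 'angle',np.arccos(abs(vt[2][2])),'maxz',np.percentile(w[:,2],99), d['rect'],get_state()['time'])
E
python3 a.py
```

```text
time: 12.7
ee_pos: [572.6, 164.8, 227.7]
tool_rot: [0.621, 0.784, -0.001, -0.0]
force: [-0.8, -0.0, -0.1]
grip_width: 0.8
grasp_force: 0.0
[ 0.119 -0.673 -0.73 ] angle 0.7526422067924547 maxz 245.3801507326401 [337.2, 138.6, 404.7, 180.7] 12.8
```

```bash
python3 -m pendant '[{"linear":[0.01,0,-0.03],"delta_rot":[0,0,0],"hand":0},{"linear":[0.01,0,-0.06],"delta_rot":[0,0,0],"hand":0},{"linear":[0.01,0,-0.08],"delta_rot":[0,0,0],"hand":0},{"linear":[0.01,0,-0.08],"delta_rot":[0,0,0],"hand":0},{"linear":[0.01,0,-0.08],"delta_rot":[0,0,0],"hand":0},{"linear":[0.01,0,-0.08],"delta_rot":[0,0,0],"hand":0},{"linear":[0.01,0,-0.08],"delta_rot":[0,0,0],"hand":0},{"linear":[0.01,0,-0.08],"delta_rot":[0,0,0],"hand":0},{"linear":[0.01,0,-0.08],"delta_rot":[0,0,0],"hand":0},{"linear":[0.01,0,-0.08],"delta_rot":[0,0,0],"hand":0},{"linear":[0.01,0,-0.08],"delta_rot":[0,0,0],"hand":0},{"linear":[0.01,0,-0.08],"delta_rot":[0,0,0],"hand":0}]'; python3 a.py
```

```text
time: 14.0
ee_pos: [570.6, 176.0, 308.7]
tool_rot: [0.62, 0.784, 0.0, -0.0]
force: [-0.4, -0.0, 0.8]
grip_width: 0.4
grasp_force: 0.0
[-0.08   0.438  0.896] angle 0.4610152110109674 maxz 199.7457981299339 [318.1, 155.9, 405.5, 194.0] 14.1
```

Sinking at about 0.3 rad/s; I'll wait and check.

```bash
python3 -m pendant '[{"linear":[0,0,0],"delta_rot":[0,0,0],"hand":0},{"linear":[0,0,0],"delta_rot":[0,0,0],"hand":0},{"linear":[0,0,0],"delta_rot":[0,0,0],"hand":0},{"linear":[0,0,0],"delta_rot":[0,0,0],"hand":0},{"linear":[0,0,0],"delta_rot":[0,0,0],"hand":0},{"linear":[0,0,0],"delta_rot":[0,0,0],"hand":0},{"linear":[0,0,0],"delta_rot":[0,0,0],"hand":0},{"linear":[0,0,0],"delta_rot":[0,0,0],"hand":0},{"linear":[0,0,0],"delta_rot":[0,0,0],"hand":0},{"linear":[0,0,0],"delta_rot":[0,0,0],"hand":0},{"linear":[0,0,0],"delta_rot":[0,0,0],"hand":0},{"linear":[0,0,0],"delta_rot":[0,0,0],"hand":0}]' >/dev/null; python3 -m pendant '[{"linear":[0,0,0],"delta_rot":[0,0,0],"hand":0},{"linear":[0,0,0],"delta_rot":[0,0,0],"hand":0},{"linear":[0,0,0],"delta_rot":[0,0,0],"hand":0},{"linear":[0,0,0],"delta_rot":[0,0,0],"hand":0},{"linear":[0,0,0],"delta_rot":[0,0,0],"hand":0},{"linear":[0,0,0],"delta_rot":[0,0,0],"hand":0},{"linear":[0,0,0],"delta_rot":[0,0,0],"hand":0},{"linear":[0,0,0],"delta_rot":[0,0,0],"hand":0},{"linear":[0,0,0],"delta_rot":[0,0,0],"hand":0},{"linear":[0,0,0],"delta_rot":[0,0,0],"hand":0},{"linear":[0,0,0],"delta_rot":[0,0,0],"hand":0},{"linear":[0,0,0],"delta_rot":[0,0,0],"hand":0}]'; python3 a.py; python3 -m pendant '[{"linear":[0,0,0],"delta_rot":[0,0,0],"hand":0},{"linear":[0,0,0],"delta_rot":[0,0,0],"hand":0},{"linear":[0,0,0],"delta_rot":[0,0,0],"hand":0},{"linear":[0,0,0],"delta_rot":[0,0,0],"hand":0},{"linear":[0,0,0],"delta_rot":[0,0,0],"hand":0},{"linear":[0,0,0],"delta_rot":[0,0,0],"hand":0},{"linear":[0,0,0],"delta_rot":[0,0,0],"hand":0},{"linear":[0,0,0],"delta_rot":[0,0,0],"hand":0},{"linear":[0,0,0],"delta_rot":[0,0,0],"hand":0},{"linear":[0,0,0],"delta_rot":[0,0,0],"hand":0},{"linear":[0,0,0],"delta_rot":[0,0,0],"hand":0},{"linear":[0,0,0],"delta_rot":[0,0,0],"hand":0}]' >/dev/null; python3 a.py; python3 -c "
from h import *
q=get_image('scene'); save(q,'s6.png')"
```

```text
time: 16.5
ee_pos: [570.5, 176.0, 308.7]
tool_rot: [0.62, 0.784, 0.0, -0.0]
force: [0.0, 0.0, -0.3]
grip_width: 0.1
grasp_force: 0.0
[ 0.015 -0.011  1.   ] angle 0.018325642271003875 maxz 123.14204177700226 [311.2, 158.1, 402.7, 221.8] 16.6
[ 0.015 -0.009  1.   ] angle 0.017852096402254648 maxz 123.28486402255359 [312.5, 158.9, 401.2, 223.6] 17.9
```

View pics/s6.png

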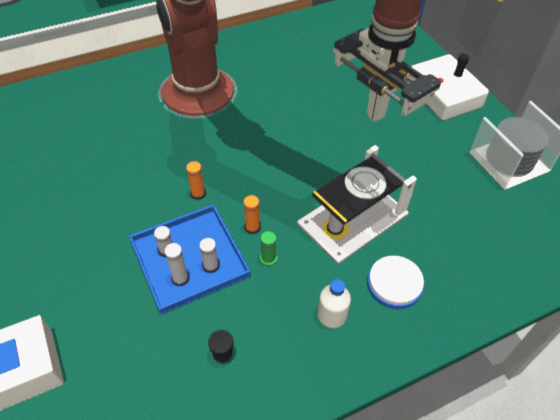

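The deck at (358,188) is level and at rest on the pillar at (336,222). The other three pillars still stand in the tray, the bystanders have not moved, and the arm is clear.

```bash
python3 -c "
from station import hand_in
print(hand_in())"
```

```text
the job is handed in; nothing more can be done
None
```

I stood the 94 mm pillar (pillar_c) upright within about 1–2 mm of the disc's centre, folded the deck down level onto it (measured within about 0.02 rad), and handed the job in at about 18 s with the other three pillars and the bystanders untouched.

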